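Wedge the soldering block flush in its jig

ROBOT

A 7-joint arm with a two-finger parallel gripper is mounted at the origin on the work surface. World frame = base frame: x ahead of the robot, y to its left, z up, the work surface at z = 0. Lengths are in m, angles in rad, forces in N, time in s.
With the tool pointing down it reaches from about 0.4 to 0.875 m from the base axis. Payload 19.3 kg.
Tool frame: the origin (TCP) lies at the very end of the fingers, on their centre line; the grasp point (between the pads) lies 19 mm behind it; z points along the fingers, y is the line along which they close (so a half turn about z gives the same grasp; the last joint's range is limited). The gripper opens to 85 mm and grips with 20 to 120 N. Pads are 22 mm wide; open, the fingers measure 114 mm over their backs; the gripper's body (76 mm by 85 mm) begins 54 mm behind the grasp point. The pads swing forward as they close: fully open they stand 13 mm farther back than shut.
Start: joints at [1.273, 0.521, -0.036, 1.599, 0.021, 1.021, -0.113], TCP at [0.141, -0.609, 0.231] pointing down, gripper open.
Joint ranges: [-2.91, 2.91], [-0.3, 2.13], [-1.5, 1.42], [0.17, 2.43], [-1.26, 4.41], [0.16, 1.93], [-2.52, 2.52]. Speed limits (rad/s): [1.89, 1.89, 2.39, 2.39, 3.01, 3.01, 3.01].

INTERFACE

Orientations are given as [roll, pitch, yaw] about the fixed x, y, z axes, in that order (R = Rz(yaw) Ry(pitch) Rx(roll)).
In Python, from workcell import bot gives the robot as it stands.
- The arm moves only by the shell command python3 -m crank 'ROWS' [FORCE]. ROWS is a JSON object of lists of equal length, an entry for each row: "travel": the shift along the world's x, y, z in cm, a list of three; "turn": the turn, a rotation vector about the world's x, y, z in degrees, a list of three; "gripper": the closure, from 0 (fully open) to 1 (shut). A call has exactly 5 rows; each row is the pose to reach, as a shift and turn from the pose commanded when the call began; what a row does not reach only later rows make up. A row lasts 1/10 s, in which the tool goes at most 50 mm and 8.59 degrees, less where a joint would pass 70% of its speed; a pose out of reach is approached as far as the arm can. A call with a gripper value outside its range is refused whole. The fingers move at their own pace and stop on an object; FORCE is the grip in N (left out, the last holds). Time passes only in rows, so rows that repeat a pose let the fingers close, or fill a call up. It gives the time, the measured TCP pose, the force, the opening and the grip force at its end, in the units of the state.
- bot.observe(): the state, without advancing time (a new reading comes with each control period).
- bot.grab_frame(name): name is "scene" or "top"; returns a dict with "pixels" (480x640x3 uint8, red, green, blue), "fx", "fy", "cx", "cy" (pixels), "dist" ([k1, k2, p1, p2, k3] as OpenCV has them; the pictures are not rectified), "extrinsics" (4x4, takes a point from world to camera coordinates). Camera axes: x right, y down, z forward; pixel columns grow to the right and rows downward; lengths in m; the calibration is good to about 2 mm. A picture is of the moment at which its call begins. There is no depth.
- bot.job_done(): hands the job in; it is judged then, once.
The state is a dict: "clock": time; "qpos": joint angles; "qd": joint speeds; "joint_efforts": joint torques, N m; "position": TCP position; "tool_rot": TCP orientation; "force": force on the tool from outside, world axes, zero at the start; "moment": the same for the moment, N m; "grip_width": finger opening in m; "finger_force": force on a finger pad.
Only numpy, scipy, OpenCV 4.12 (cv2) and the standard library are available. Lean on these libraries where they do the work, as an engineer would, in place of code of your own. Each camera call takes 0.05 s, during which the arm holds its last target. There are 200 camera calls.

TASK

Swing the latch lever of the tool case round sideways as far as it goes, open the lid until it stands upright or beyond, and take the wedge out by its grip. Lower it upright, thin edge down, between the white block of the soldering jig and the one stop that leaves a wide enough gap (never force it into a narrow gap), and press it down firmly until the block sits flush against the fence. Finish while still gripping the wedge and pressing it down, and leave everything else on the bench where it is.

Things in the scene. Friction and masses are not known exactly. Their poses are not given: they have to be found in the camera images.
- case: dark steel tool case, 120 (x) x 170 (y) x 90 mm high, walls and floor 5 mm, fixed to the bench; origin at the centre of its underside, x towards its hinged back, so its latch is on the -x side. Inside, in the middle, a 20 mm high wooden insert with a slot 30 (x) x 20 (y) mm holds the wedge upright on the case floor
- latch (a joint): latch lever on a post at the middle of the case's front, a flat steel bar turning about a vertical axis: 0 = its inner end lies over the lid's front edge and blocks it; grows anticlockwise seen from above as its outer end (with the peg) swings to the case's -y side, up to 1.75; lid free from about 1.25. Little friction, stays where left; starts at 0 to 0.25
- latch_peg (a point): point on the upright round peg, 10 mm in diameter, at the outer end of the latch lever, 40 mm from the pivot; the peg stands 30 mm above the lever and this point is 10 mm below its top
- latch_hinge (a point): pivot of the latch lever (vertical axis), at the lever's underside
- lid (a joint): lid of the case, hinged along the top of its back (+x) wall: 0 closed, grows as the front edge rises, up to 1.85 rad; a stiff hinge (0.14 N m), it stays where it is left
- lid_handle (a point): middle of the gripping part of the wooden fin on the lid's top: fin 24 (x) x 12 (y) mm, 40 mm tall above the lid plate (lid 8 mm thick); the point is 26 mm above the lid's top surface and 14 mm below the fin's top, 26 mm behind lid's front edge
- lid_hinge (a point): middle of the lid's hinge line (which runs along the case's y), at the lid's underside; the handle point lies 86 mm in front of it and 34 mm above it when closed
- wedge: loose wedge with a grip, upright in the case: steel, 42 mm high, 26 mm wide (its y), its thickness (its x) tapering on both faces from 9 mm at the bottom to 27.5 mm at the top; on it a wooden grip 16 (x) x 24 (y) x 34 mm high, 76 mm in all, 0.11 to 0.22 kg. Origin at the centre of the bottom edge, z up. In the case its x lies along the case's y; both ways round are alike
- jig: soldering jig, fixed to the bench: steel base plate 160 (x) x 150 (y) x 8 mm, origin at the centre of its underside; along its +x side an upright fence (face at x = +55 mm), in front of that the white ceramic block, and along the -x side three steel stops. All tops lie 44 mm above the bench
- block (a joint): white ceramic block, 70 (x) x 124 (y) mm, its top 36 mm above the base plate, sliding on the jig along x: value = gap between block and fence in m, 0 = flush against the fence, at most 0.006, starts at 0.002 to 0.005; moves with 2 N of friction
- block_edge (a point): middle of the block's top edge on the side of the stops (-x)
- stop_short: short steel stop, 33 (x) x 40 (y) x 36 mm; origin on the base plate at the middle of its rear (-x) face; axes as the jig's. Its +x face, 33 mm ahead of the origin, is 22 mm from the block when that is flush (17 to 20 at the start): the only gap the wedge fits. Pressed down there, the wedge is tight when its bottom is about 5 mm above the plate
- stop_long1: one of two long steel stops, 48 (x) x 40 (y) x 36 mm, origin as for the short stop; it leaves only 7 mm to the block when flush, too narrow for the wedge. The three stops stand side by side 42 mm apart in any order
- stop_long2: one of two long steel stops, 48 (x) x 40 (y) x 36 mm, origin as for the short stop; it leaves only 7 mm to the block when flush, too narrow for the wedge. The three stops stand side by side 42 mm apart in any order
- brass_ring: bystander, loose: brass ring, 26 mm across, in the case beside the insert; origin at the underside
- bench_file: bystander, loose: bench file with a wooden handle, about 200 mm long, lying between case and jig; origin at the underside
- mug: bystander, loose: pink mug, 76 mm across, 90 mm high; origin at the underside
- flux_bottle: bystander, loose: clear bottle, 130 mm high; origin at the underside
- flux_jar: bystander, loose: amber jar, 60 mm high; origin at the underside
- mandrel: bystander, loose: steel tapered mandrel standing on its foot, 160 mm high; origin at the underside
- bench_hammer: bystander, loose: hammer lying on the bench, 220 mm long; origin at the underside
Not all that is in view belongs to the job. Leave any green look-alike of the case alone.

How it is judged:
On the way, in this order (a step that is already met when the one before it is completed fails the run):
1. the latch lever is swung clear of the lid (value of joint latch above 1.3 rad and value of joint lid below 0.15 rad), for 0.1 s.
2. the lid stands wide open (value of joint lid above 1.35 rad), for 0.2 s.
3. the wedge is lifted out of the case (z of wedge in the frame of case above 0.05 m and contact force between the fingers and wedge above 1 N), for 0.1 s.
At the end, for the whole second after the job is handed in: Fingers still grip the wedge (>3 N), upright and square (0.15 rad) in the short stop's gap within 12 mm of its middle, its bottom 1 to 12 mm above the base plate, pressing block and stop (>2 N each); block within 1 mm of fence; latch > 1.3, lid > 1.35 rad (value of joint latch above 1.3 rad and value of joint lid above 1.35 rad and value of joint block below 0.001 m and x of wedge in the frame of stop_short between 0.036 and 0.052 m and y of wedge in the frame of stop_short between -0.012 and 0.012 m and z of wedge in the frame of stop_short between 0.001 and 0.012 m and angle between wedge's own z axis and vertical below 0.15 rad and angle between the x axis of wedge and the x axis of jig, either way round below 0.15 rad and contact force between wedge and block above 2 N and contact force between wedge and stop_short above 2 N and contact force between the fingers and wedge above 3 N and linear speed of wedge below 0.01 m/s); the arm keeps its last pose, push and grip.
It fails at once if the wedge is forced against a long stop (over 15 N) (contact force between wedge and stop_long1 above 15 N or contact force between wedge and stop_long2 above 15 N).
It fails at once if a bystander is shifted by more than 30 mm (distance of any of brass_ring, bench_file, mug, flux_bottle, flux_jar, mandrel, bench_hammer from where it was at the start of the episode above 0.03 m).
It also fails if it takes over 61 s, if anything falls off the work surface, if the arm or the gripper's body presses on something with over 40 N, if the wrist force passes 120 N, or if a joint passes its speed limit or range.

## Working session

There is one attempt and no reset: what is moved stays moved. The work goes in short steps, Python scripts to look and compute and a shell command to move; the robot and the scene stay as the last step left them, time stands still between calls to the robot, and variables do not carry over. Pictures are saved under pics/ and viewed, at most 10 in all, crops included, and the job is handed in when it is done.

```bash
mkdir -p pics; ls; cat > h.py <<'E'
import numpy as np, cv2
from workcell import bot
def K(f): return np.array([[f["fx"],0,f["cx"]],[0,f["fy"],f["cy"]],[0,0,1.]])
def ray(f,uv):
    p=cv2.undistortPoints(np.array([[uv]],float),K(f),np.array(f["dist"],float))[0,0]
    E=np.array(f["extrinsics"]);R,t=E[:3,:3],E[:3,3]
    return -R.T@t, R.T@np.array([p[0],p[1],1.])
def onz(f,uv,z):
    o,d=ray(f,uv); return o+d*(z-o[2])/d[2]
def tri(f1,a,f2,b):
    o1,d1=ray(f1,a);o2,d2=ray(f2,b)
    s=np.linalg.lstsq(np.c_[d1,-d2],o2-o1,rcond=None)[0]
    p,q=o1+s[0]*d1,o2+s[1]*d2
    return (p+q)/2,np.linalg.norm(p-q)
def proj(f,P):
    E=np.array(f["extrinsics"])
    return cv2.projectPoints(np.array(P,float).reshape(-1,1,3),cv2.Rodrigues(E[:3,:3])[0],E[:3,3],K(f),np.array(f["dist"],float))[0][:,0]
def save(f,n): cv2.imwrite("pics/"+n,f["pixels"][:,:,::-1])
def load(n):
    import pickle; return pickle.load(open(n,"rb"))
def grab(n,tag):
    import pickle; f=bot.grab_frame(n); pickle.dump(f,open(f"{n}_{tag}.pkl","wb")); save(f,f"{n}_{tag}.png"); return f
E
python3 - <<'E'
from h import *
np.set_printoptions(precision=3,suppress=True)
print(bot.observe())
for n in("scene","top"):
    f=grab(n,"a"); o,d=ray(f,(320,240)); print(n,f["fx"],f["dist"],o,d,onz(f,(320,240),0))
E
```

```text
pics
{'clock': 0.0, 'qpos': array([ 1.273,  0.522, -0.036,  1.6  ,  0.021,  1.021, -0.113]), 'qd': array([-0.001, -0.001, -0.001,  0.   , -0.001,  0.001, -0.001]), 'joint_efforts': array([ -0.   , -92.708,   1.979, -36.992,   0.018,   0.008,  -0.   ]), 'position': array([ 0.141, -0.609,  0.231]), 'tool_rot': array([-3.14 ,  0.   ,  0.228]), 'force': array([ 0.404, -0.641,  0.05 ]), 'moment': array([ 0.01 , -0.015, -0.028]), 'finger_force': 0.0, 'grip_width': 0.08534836327537117}
scene 473.96638267898726 [-0.082  0.     0.     0.     0.   ] [0.966 0.817 0.666] [-0.425 -0.765 -0.483] [ 0.379 -0.238  0.   ]
top 546.1817897119253 [0.026 0.    0.    0.    0.   ] [0.336 0.001 1.318] [ 0.152 -0.016 -0.988] [ 0.539 -0.02   0.   ]
```

View pics/scene_a.png

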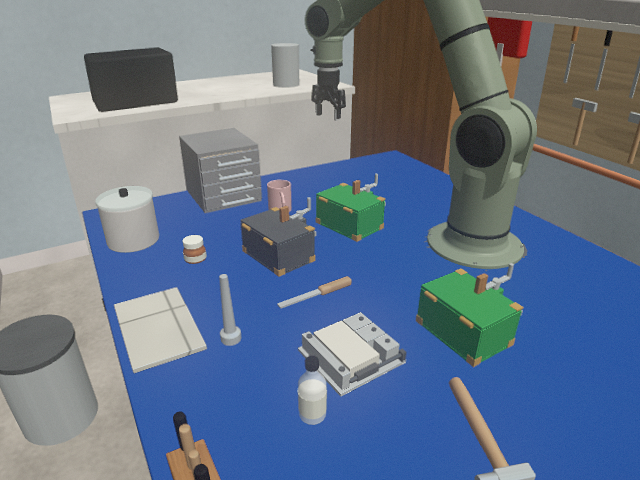

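View pics/top_a.png

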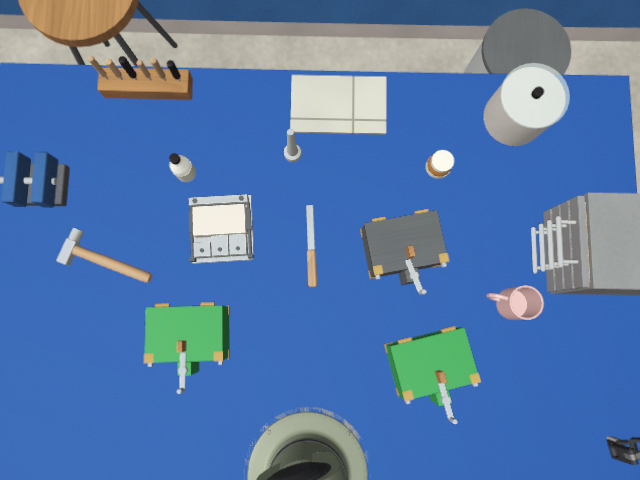

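Scene: the dark case is at (278,238). Its look-alikes are the green cases at (350,210) and (470,312). In the top view, the dark case is at (405,243), the green ones at (187,333) and (433,363), the jig at (221,229), the file at (311,245) and the mug at (518,303). The description says dark steel, so I choose (405,243) and check it in a close crop.

```bash
python3 - <<'E'
from h import *
t=load("top_a.pkl")["pixels"];s=load("scene_a.pkl")["pixels"]
c=lambda im,x,y:cv2.resize(im[y:y+75,x:x+100],(400,300),interpolation=cv2.INTER_CUBIC)
m=np.vstack([np.hstack([c(t,355,212),c(s,230,198)]),np.hstack([c(t,172,190),c(s,303,310)])])
cv2.imwrite("pics/mont.png",m[:,:,::-1])
E
```

```text
(no output)
```

View pics/mont.png

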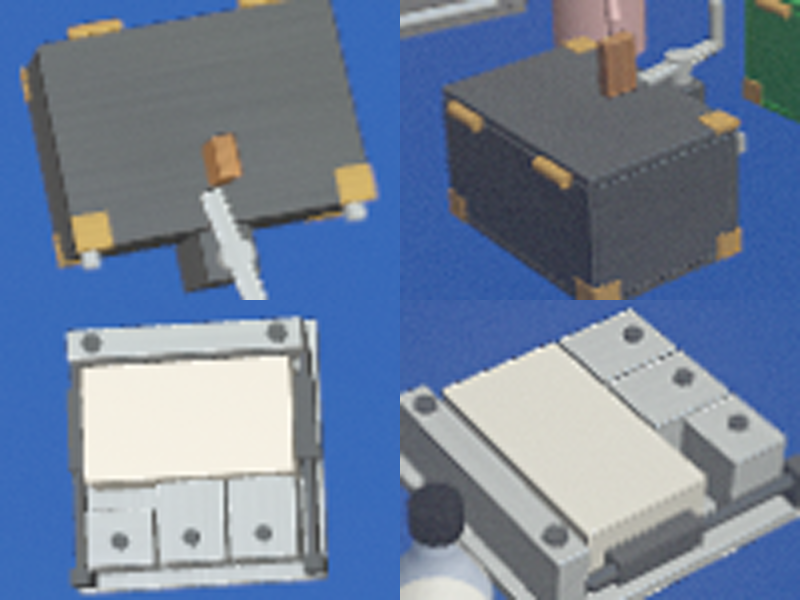

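The choice is confirmed: a dark case with its fin at top (410,251), and the latch lever's inner end over the lid front edge. In the jig, the short stop is the leftmost in the top view (gap at about (202,312) px/crop (120,495)), on the world +y side. Next I measure more closely.

```bash
python3 - <<'E'
from h import *
t=load("top_a.pkl")["pixels"];s=load("scene_a.pkl")["pixels"]
c=lambda im,x,y:cv2.resize(im[y:y+60,x:x+40],(400,600),interpolation=cv2.INTER_CUBIC)
m=np.hstack([c(t,395,240),c(s,276,182)])
cv2.imwrite("pics/mont2.png",m[:,:,::-1])
E
```

```text
(no output)
```

View pics/mont2.png

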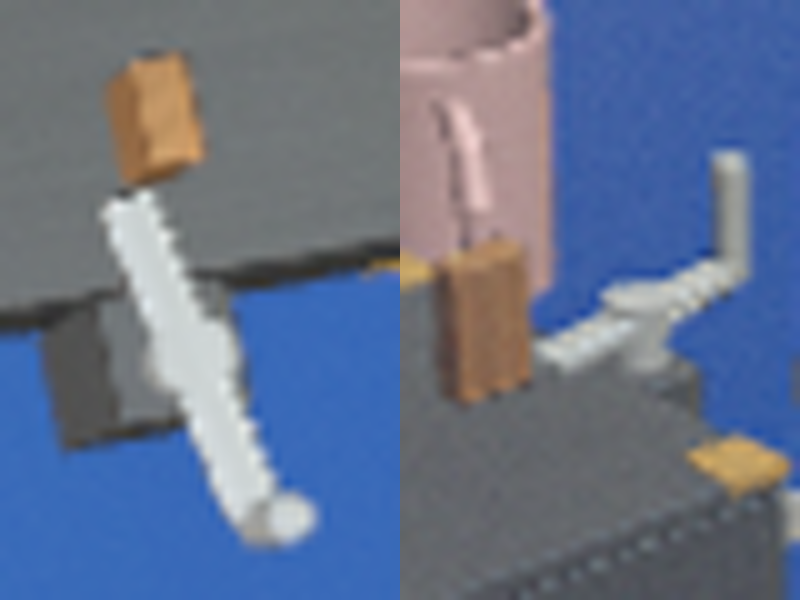

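The top view shows the peg top at (423.9,291.3), the fin top at (411.5,251.2) and the pivot at (414.1,274.6). In the scene view the peg top is at (308.7,197.6), the fin top at (283.9,207.2) and the pivot at (300.1,212.1).

```bash
python3 - <<'E'
from h import *
np.set_printoptions(precision=4,suppress=True)
t=load("top_a.pkl");s=load("scene_a.pkl")
for n,a,b in [("pegtop",(423.9,291.3),(308.7,197.6)),("fintop",(411.5,251.2),(283.9,207.2)),("pivot",(414.1,274.6),(300.1,212.1))]:
    print(n,*tri(t,a,s,b))
C=[onz(t,p,.098)[:2] for p in [(374.1,274.1),(449.1,261.6),(437.1,211.6),(364.1,222.9)]]
print("lid FL FR BR BL",*C)
for i in range(4): d=C[(i+1)%4]-C[i]; print(np.linalg.norm(d),np.degrees(np.arctan2(d[1],d[0])))
print("mean",np.mean(C,0))
im=t["pixels"].astype(int); m=((im.min(2)>200)&(im[...,0]-im[...,2]>8)).astype(np.uint8)
m[:185]=0;m[275:]=0;m[:,:180]=0;m[:,265:]=0
c=max(cv2.findContours(m,0,2)[0],key=cv2.contourArea)
bx=cv2.boxPoints(cv2.minAreaRect(c));B=[onz(t,p,.044)[:2] for p in bx]
print(bx)
for i in range(4): d=B[(i+1)%4]-B[i]; print(B[i],np.linalg.norm(d),np.degrees(np.arctan2(d[1],d[0])))
for n,p in dict(shortF1=(194,243.3),shortF2=(210,242),R1=(194,257.5),R2=(210,255.5),rEnd=(246.3,253.8),sp1=(210.8,241)).items(): print(n,onz(t,p,.044))
# file, flux bottle, mug heights approx
for n,p in dict(filetip=(310,206),fileend=(312,286),mug=(520,303),pegs=(423,291)).items(): print(n,onz(t,p,.02))
E
```

```text
pegtop [ 0.4109 -0.2436  0.1384] 0.001395375120426445
fintop [ 0.4978 -0.2177  0.1394] 0.0022851900094300365
pivot [ 0.4479 -0.2275  0.11  ] 0.0016089399148836152
lid FL FR BR BL [ 0.4491 -0.1406] [ 0.4806 -0.309 ] [ 0.5947 -0.2838] [ 0.5652 -0.1177]
0.17131571975250545 -79.39041404648364
0.11683840801641074 12.435238364151315
0.16878127656500894 100.06799915417213
0.11838036118673281 -168.81915011887568
mean [ 0.5224 -0.2128]
[[191.6742 206.1584]
 [243.5566 203.6878]
 [244.9208 232.3371]
 [193.0385 234.8077]]
[0.6074 0.2873] 0.12305790965112713 -85.9956211379308
[0.616  0.1645] 0.06931069899650816 -175.1513186636937
[0.5469 0.1587] 0.12208473857072155 93.93219798110874
[0.5386 0.2805] 0.06917813276316162 5.656592626545199
shortF1 [0.5184 0.2771 0.044 ]
shortF2 [0.5222 0.2398 0.044 ]
R1 [0.4848 0.2754 0.044 ]
R2 [0.4903 0.2383 0.044 ]
rEnd [0.4959 0.1535 0.044 ]
sp1 [0.5247 0.238  0.044 ]
filetip [0.6189 0.0063 0.02  ]
fileend [ 0.4251 -0.0023  0.02  ]
mug [ 0.395  -0.4938  0.02  ]
pegs [ 0.4185 -0.2657  0.02  ]
```

Checks: the fin top is at z 0.139 (expected 0.138) and the peg-to-pivot distance is 40.4 mm (expected 40). Case centre ≈ (0.523,-0.213), yaw 10.8°, latch ≈ 0.22 rad. The block measures 69×123 mm. All of this is consistent, so I move over the peg.

```bash
python3 -m crank '{"travel":[[4,5,0],[8,10,0],[12,15,0],[14,18,0],[14,18,0]],"turn":[[0,0,5],[0,0,10],[0,0,10],[0,0,10],[0,0,10]],"gripper":[0.5,0.5,0.5,0.5,0.5]}' 20
python3 -m crank '{"travel":[[4,5,0],[8,10,-1],[12,15,-2],[13,18.5,-3],[13,18.5,-3]],"turn":[[0,0,0],[0,0,0],[0,0,0],[0,0,0],[0,0,0]],"gripper":[0.5,0.5,0.5,0.5,0.5]}'
python3 -c "
from workcell import bot;print(bot.observe()['qpos'])"
```

```text
clock: 0.6
position: [0.2832, -0.4257, 0.2313]
tool_rot: [-3.141, -0.001, 0.405]
force: [0.2, -0.0, 0.5]
grip_width: 0.0425
finger_force: 0.0
clock: 1.1
position: [0.4124, -0.2404, 0.2007]
tool_rot: [-3.141, -0.0, 0.405]
force: [0.7, -1.0, -0.5]
grip_width: 0.0426
finger_force: 0.0
[ 0.59115093  0.33745503 -0.23242156  2.00102682  0.10374452  0.81480587
 -0.86542654]
```

```bash
python3 -m crank '{"travel":[[-0.1,-0.3,-4],[-0.1,-0.3,-7],[-0.1,-0.3,-8.5],[-0.1,-0.3,-8.5],[-0.1,-0.3,-8.5]],"turn":[[0,0,0],[0,0,0],[0,0,0],[0,0,0],[0,0,0]],"gripper":[0.5,0.5,0.5,0.5,0.5]}'
python3 -m crank '{"travel":[[0,0,0],[0,0,0],[0,0,0],[0,0,0],[0,0,0]],"turn":[[0,0,0],[0,0,0],[0,0,0],[0,0,0],[0,0,0]],"gripper":[1,1,1,1,1]}' 20
```

```text
clock: 1.6
position: [0.4102, -0.2468, 0.1166]
tool_rot: [-3.141, 0.0, 0.402]
force: [-0.3, -0.2, 1.0]
grip_width: 0.0429
finger_force: 0.0
clock: 2.1
position: [0.4103, -0.2471, 0.1169]
tool_rot: [3.141, -0.0, 0.402]
force: [-2.7, -0.2, 8.6]
grip_width: 0.0087
finger_force: 21.7
```

```bash
python3 -m crank '{"travel":[[0.3,-0.5,0.3],[0.6,-0.9,0.3],[1.0,-1.3,0.3],[1.45,-1.65,0.3],[1.95,-1.95,0.3]],"turn":[[0,0,8],[0,0,16],[0,0,24],[0,0,32],[0,0,40]],"gripper":[1,1,1,1,1]}'
python3 -m crank '{"travel":[[0.5,-0.2,0],[1.05,-0.3,0],[1.6,-0.35,0],[2.2,-0.35,0],[2.75,-0.2,0]],"turn":[[0,0,8],[0,0,16],[0,0,24],[0,0,32],[0,0,40]],"gripper":[1,1,1,1,1]}'
python3 - <<'E'
from h import *
grab("top","b");s=grab("scene","b");print(bot.observe()["qpos"])
E
```

```text
clock: 2.6
position: [0.4294, -0.2659, 0.1189]
tool_rot: [-3.14, -0.001, 1.106]
force: [2.1, 5.9, -12.1]
grip_width: 0.009
finger_force: 20.0
clock: 3.1
position: [0.4569, -0.2685, 0.119]
tool_rot: [-3.141, -0.0, 1.804]
force: [0.7, -1.5, -10.9]
grip_width: 0.0089
finger_force: 20.2
[ 0.83270785  0.58120116 -0.56367787  1.92541667  0.4395194   0.75904378
  0.24818365]
```

```bash
python3 - <<'E'
from h import *
t=load("top_b.pkl")["pixels"];s=load("scene_b.pkl")["pixels"]
c=lambda im,x,y:cv2.resize(im[y:y+100,x:x+66],(396,600),interpolation=cv2.INTER_CUBIC)
cv2.imwrite("pics/mont3.png",np.hstack([c(t,390,210),c(s,260,150)])[:,:,::-1])
E
```

```text
(no output)
```

View pics/mont3.png

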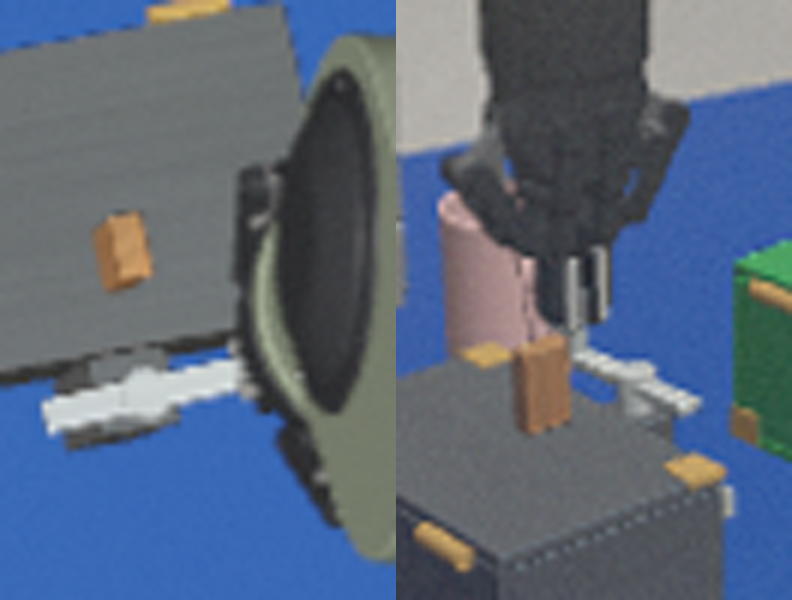

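The lever is now about 93° round: in the top crop it lies parallel to the case front, with its peg on the −y side. Next I release, lift, and move to the fin with the closing line along the case's y.

```bash
python3 -m crank '{"travel":[[0,0,0],[0,0,0],[0,0,0],[0,0,4],[0,0,8]],"turn":[[0,0,0],[0,0,0],[0,0,0],[0,0,0],[0,0,0]],"gripper":[0.5,0.5,0.5,0.5,0.5]}'
python3 -m crank '{"travel":[[1,1,0],[2,2,0],[3,4,0],[4.1,5.1,0],[4.1,5.1,0]],"turn":[[0,0,-8],[0,0,-16],[0,0,-24],[0,0,-32],[0,0,-40]],"gripper":[0.5,0.5,0.5,0.5,0.5]}'
python3 -m crank '{"travel":[[0,0,0],[0,0,0],[0,0,0],[0,0,0],[0,0,0]],"turn":[[0,0,-8],[0,0,-16],[0,0,-24],[0,0,-32],[0,0,-40]],"gripper":[0.5,0.5,0.5,0.5,0.5]}'
python3 -m crank '{"travel":[[0,0,0],[0,0,0],[0,0,0],[0,0,0],[0,0,0]],"turn":[[0,0,-8],[0,0,-12.6],[0,0,-12.6],[0,0,-12.6],[0,0,-12.6]],"gripper":[0.5,0.5,0.5,0.5,0.5]}'
```

```text
clock: 3.7
position: [0.4566, -0.2678, 0.2]
tool_rot: [-3.14, -0.002, 1.798]
force: [0.3, 0.1, 0.3]
grip_width: 0.0427
finger_force: 0.0
clock: 4.2
position: [0.4995, -0.2153, 0.1997]
tool_rot: [3.141, -0.001, 1.096]
force: [0.0, 1.1, 0.3]
grip_width: 0.0424
finger_force: 0.0
clock: 4.7
position: [0.4981, -0.2173, 0.1996]
tool_rot: [3.141, -0.0, 0.395]
force: [-0.5, -0.4, -0.8]
grip_width: 0.0426
finger_force: 0.0
clock: 5.2
position: [0.4981, -0.2173, 0.1994]
tool_rot: [3.142, -0.0, 0.184]
force: [0.1, 0.6, 0.2]
grip_width: 0.0427
finger_force: 0.0
```

```bash
python3 -m crank '{"travel":[[0,0,-3],[0,0,-6],[0,0,-8],[0,0,-9.2],[0,0,-9.2]],"turn":[[0,0,0],[0,0,0],[0,0,0],[0,0,0],[0,0,0]],"gripper":[0.5,0.5,0.5,0.5,0.5]}'
python3 -m crank '{"travel":[[0,0,0],[0,0,0],[0,0,0],[0,0,0],[0,0,0]],"turn":[[0,0,0],[0,0,0],[0,0,0],[0,0,0],[0,0,0]],"gripper":[1,1,1,1,1]}' 25
```

```text
clock: 5.7
position: [0.4976, -0.2171, 0.1062]
tool_rot: [-3.14, 0.002, 0.183]
force: [-0.0, 0.8, 1.0]
grip_width: 0.043
finger_force: 0.0
clock: 6.2
position: [0.4988, -0.218, 0.1083]
tool_rot: [3.14, -0.002, 0.182]
force: [-0.6, -3.2, 7.3]
grip_width: 0.0115
finger_force: 31.3
```

Fin gripped (11.5 mm). Now I open the lid along its arc.

```bash
python3 -m crank '{"travel":[[0.7,0.1,1.45],[1.65,0.3,2.75],[2.8,0.5,3.85],[4.1,0.8,4.75],[5.6,1.05,5.4]],"turn":[[0,0,0],[0,0,0],[0,0,0],[0,0,0],[0,0,0]],"gripper":[1,1,1,1,1]}'
python3 -m crank '{"travel":[[1.55,0.3,0.35],[3.1,0.6,0.45],[4.7,0.9,0.3],[6.2,1.2,-0.2],[7.2,1.4,-0.65]],"turn":[[0,0,0],[0,0,0],[0,0,0],[0,0,0],[0,0,0]],"gripper":[1,1,1,1,1]}'
python3 - <<'E'
from h import *
grab("top","c");s=grab("scene","c")["pixels"]
cv2.imwrite("pics/c.png",cv2.resize(s[100:300,180:445],(795,600),interpolation=cv2.INTER_CUBIC)[:,:,::-1])
E
```

```text
clock: 6.7
position: [0.5536, -0.207, 0.1619]
tool_rot: [-3.142, 0.002, 0.182]
force: [-3.0, 0.0, -6.8]
grip_width: 0.0114
finger_force: 25.0
clock: 7.2
position: [0.627, -0.1922, 0.1553]
tool_rot: [-3.141, -0.001, 0.183]
force: [-2.8, 2.0, 4.6]
grip_width: 0.0114
finger_force: 25.8
```

View pics/c.png

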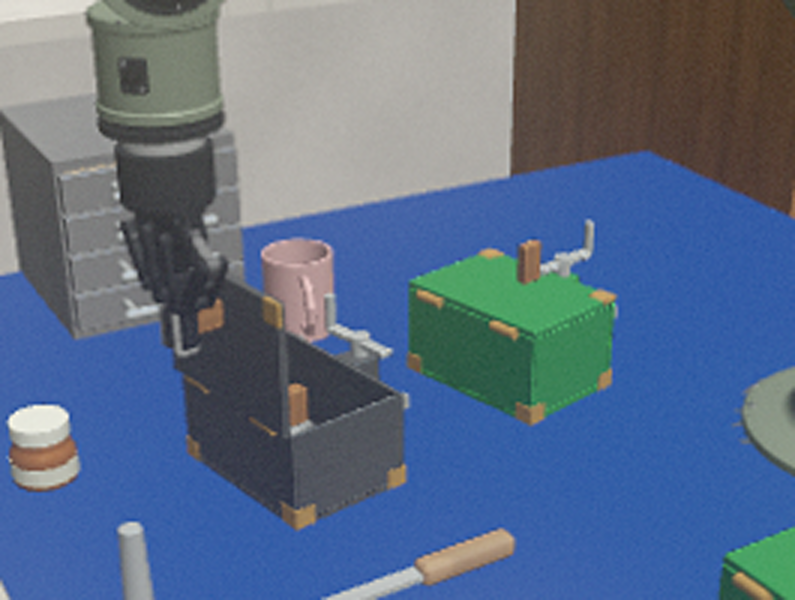

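The lid stands upright, and the wedge grip is visible in the case at crop (297,403). I release, lift and look from above.

```bash
python3 -m crank '{"travel":[[0,0,0],[0,0,0],[0,0,0],[0,0,4],[0,0,8]],"turn":[[0,0,0],[0,0,0],[0,0,0],[0,0,0],[0,0,0]],"gripper":[0.5,0.5,0.5,0.5,0.5]}'
python3 -m crank '{"travel":[[2,-2,4],[4,-6,6],[4,-10,6],[4,-14,6],[4,-14,6]],"turn":[[0,0,0],[0,0,0],[0,0,0],[0,0,0],[0,0,0]],"gripper":[0.4,0.4,0.4,0.4,0.4]}'
python3 - <<'E'
from h import *
t=grab("top","d")["pixels"];s=grab("scene","d")["pixels"]
c=lambda im,x,y:cv2.resize(im[y:y+100,x:x+66],(396,600),interpolation=cv2.INTER_CUBIC)
cv2.imwrite("pics/d.png",np.hstack([c(t,375,200),c(s,240,180)])[:,:,::-1])
E
```

```text
clock: 7.8
position: [0.6253, -0.1928, 0.2352]
tool_rot: [-3.141, 0.002, 0.182]
force: [-0.4, 0.2, 0.2]
grip_width: 0.0423
finger_force: 0.0
clock: 8.3
position: [0.6641, -0.3395, 0.294]
tool_rot: [3.139, 0.002, 0.176]
force: [-0.8, 0.6, -0.5]
grip_width: 0.0512
finger_force: 0.0
```

View pics/d.png

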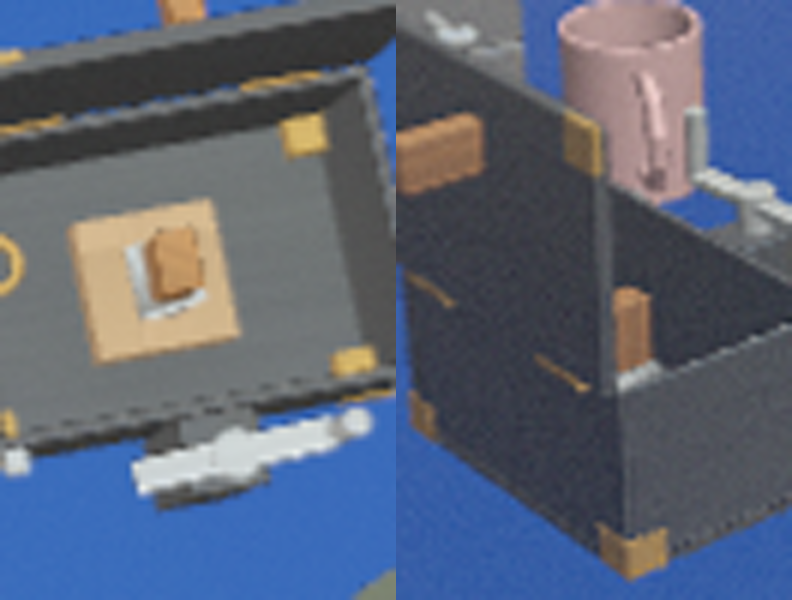

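The grip top is at top-view pixel (404.1,243.4). The ring lies about 65 mm to the +y side, clear of the fingers.

```bash
python3 - <<'E'
from h import *
t=load("top_d.pkl")
print(onz(t,(404.1,243.4),.081)); print([onz(t,(375-.4+a/6,200-.4+b/6),.081)[:2] for a,b in [(150,235),(193,228),(203,290),(158,300)]])
E
```

```text
[ 0.52247941 -0.21116136  0.081     ]
[array([ 0.53301727, -0.20091194]), array([ 0.53605628, -0.21736131]), array([ 0.51219277, -0.2210029 ]), array([ 0.50800065, -0.20383202])]
```

```bash
python3 -m crank '{"travel":[[-4,3,0],[-8,6,0],[-11,9,0],[-14.1,12.7,0],[-14.1,12.7,0]],"turn":[[0,0,0],[0,0,0],[0,0,0],[0,0,0],[0,0,0]],"gripper":[0.5,0.5,0.5,0.5,0.5]}'
python3 -m crank '{"travel":[[0,0,0],[0,0,0],[0,0,0],[0,0,0],[0,0,0]],"turn":[[0,0,0],[0,0,0],[0,0,0],[0,0,0],[0,0,0]],"gripper":[0.5,0.5,0.5,0.5,0.5]}'
```

```text
clock: 8.9
position: [0.522, -0.2006, 0.2956]
tool_rot: [-3.141, 0.001, 0.187]
force: [1.8, -1.3, 0.7]
grip_width: 0.0426
finger_force: 0.0
clock: 9.4
position: [0.5253, -0.2061, 0.2944]
tool_rot: [-3.141, 0.0, 0.182]
force: [0.8, -0.4, 0.1]
grip_width: 0.0431
finger_force: 0.0
```

```bash
python3 -m crank '{"travel":[[-0.25,-0.6,-3],[-0.25,-0.6,-7],[-0.25,-0.6,-11],[-0.25,-0.6,-15],[-0.25,-0.6,-18]],"turn":[[0,0,0],[0,0,0],[0,0,0],[0,0,0],[0,0,0]],"gripper":[0.5,0.5,0.5,0.5,0.5]}'
python3 -m crank '{"travel":[[0,0,-2],[0,0,-4],[0,0,-6],[0,0,-6.4],[0,0,-6.4]],"turn":[[0,0,0],[0,0,0],[0,0,0],[0,0,0],[0,0,0]],"gripper":[0.5,0.5,0.5,0.5,0.5]}'
```

```text
clock: 9.9
position: [0.522, -0.2118, 0.1124]
tool_rot: [-3.141, 0.001, 0.182]
force: [0.4, -0.2, 0.5]
grip_width: 0.0425
finger_force: 0.0
clock: 10.4
position: [0.5224, -0.2118, 0.0504]
tool_rot: [-3.141, 0.001, 0.182]
force: [0.1, 0.3, -0.7]
grip_width: 0.0424
finger_force: 0.0
```

```bash
python3 -m crank '{"travel":[[0,0,0],[0,0,0],[0,0,0],[0,0,0],[0,0,0]],"turn":[[0,0,0],[0,0,0],[0,0,0],[0,0,0],[0,0,0]],"gripper":[1,1,1,1,1]}' 90
python3 -m crank '{"travel":[[0,0,2],[0,0,5],[0,0,8],[0,0,11],[0,0,14]],"turn":[[0,0,0],[0,0,0],[0,0,0],[0,0,0],[0,0,0]],"gripper":[1,1,1,1,1]}'
python3 -m crank '{"travel":[[0,0,1],[0,0,1],[0,0,1],[0,0,1],[0,0,1]],"turn":[[0,0,0],[0,0,0],[0,0,0],[0,0,0],[0,0,0]],"gripper":[1,1,1,1,1]}'
```

```text
clock: 10.9
position: [0.5232, -0.212, 0.0519]
tool_rot: [3.141, -0.001, 0.182]
force: [-0.8, 0.5, 5.0]
grip_width: 0.0144
finger_force: 88.0
clock: 11.4
position: [0.5225, -0.2119, 0.1928]
tool_rot: [3.141, -0.001, 0.182]
force: [0.1, -0.3, -3.2]
grip_width: 0.0146
finger_force: 88.2
clock: 11.9
position: [0.5222, -0.2117, 0.1997]
tool_rot: [-3.141, 0.001, 0.182]
force: [0.7, -0.6, -1.8]
grip_width: 0.0145
finger_force: 88.3
```

```bash
python3 -m crank '{"travel":[[0,4,0],[0,8,0],[0,12,0],[0,16,0],[0,20,0]],"turn":[[0,0,8],[0,0,16],[0,0,24],[0,0,32],[0,0,40]],"gripper":[1,1,1,1,1]}'
python3 -m crank '{"travel":[[0,4,0],[0,8,0],[0.3,12,0],[0.5,16,0],[0.7,20,0]],"turn":[[0,0,8],[0,0,16],[0,0,24],[0,0,32],[0,0,40]],"gripper":[1,1,1,1,1]}'
python3 -m crank '{"travel":[[0,4,0],[0,7.2,0],[0,7.2,0],[0,7.2,0],[0,7.2,0]],"turn":[[0,0,4],[0,0,4],[0,0,4],[0,0,4],[0,0,4]],"gripper":[1,1,1,1,1]}'
python3 -m crank '{"travel":[[0,0,0],[0,0,0],[0,0,0],[0,0,0],[0,0,0]],"turn":[[0,0,0],[0,0,0],[0,0,0],[0,0,0],[0,0,0]],"gripper":[1,1,1,1,1]}'
```

```text
clock: 12.4
position: [0.5222, -0.0103, 0.2003]
tool_rot: [-3.141, 0.0, 0.886]
force: [0.3, -0.8, -2.2]
grip_width: 0.0144
finger_force: 88.4
clock: 12.9
position: [0.5294, 0.1897, 0.2002]
tool_rot: [-3.141, 0.0, 1.584]
force: [2.0, -0.7, -1.9]
grip_width: 0.0144
finger_force: 88.4
clock: 13.4
position: [0.5297, 0.2591, 0.2003]
tool_rot: [-3.141, 0.001, 1.647]
force: [0.5, -0.5, -1.4]
grip_width: 0.0148
finger_force: 88.5
clock: 13.9
position: [0.5297, 0.26, 0.2008]
tool_rot: [3.142, 0.0, 1.648]
force: [0.0, -0.8, -2.2]
grip_width: 0.0147
finger_force: 88.5
```

```bash
python3 -m crank '{"travel":[[0,0,-3],[0,0,-6],[0,0,-9],[0,0,-10.4],[0,0,-10.4]],"turn":[[0,0,0],[0,0,0],[0,0,0],[0,0,0],[0,0,0]],"gripper":[1,1,1,1,1]}'
python3 - <<'E'
from h import *
s=grab("scene","e")["pixels"]
cv2.imwrite("pics/e.png",cv2.resize(s[270:390,290:420],(650,600),interpolation=cv2.INTER_CUBIC)[:,:,::-1])
E
```

```text
clock: 14.4
position: [0.5289, 0.2598, 0.0954]
tool_rot: [-3.139, 0.001, 1.649]
force: [-0.1, 0.2, -1.7]
grip_width: 0.0147
finger_force: 88.3
```

View pics/e.png

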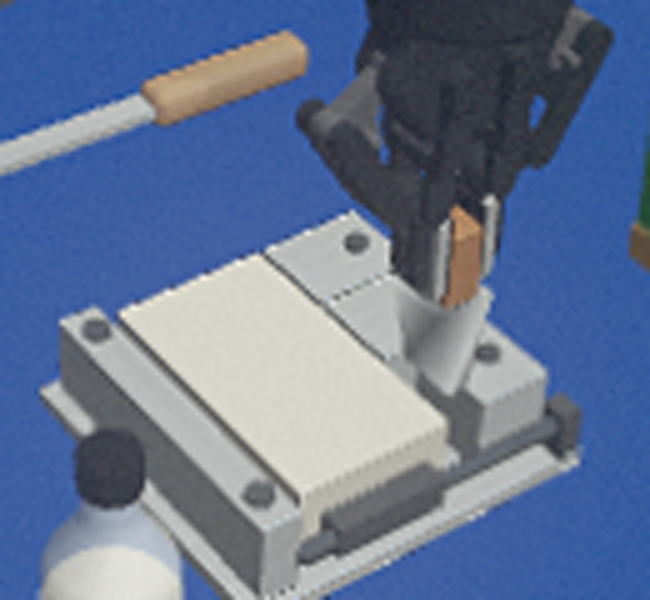

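The wedge's thin edge (crop (455,392)) hangs right over the gap between the block edge and the short stop. I lower it in steps.

```bash
python3 -m crank '{"travel":[[0,0,-0.5],[0,0,-1],[0,0,-1.4],[0,0,-1.8],[0,0,-1.8]],"turn":[[0,0,0],[0,0,0],[0,0,0],[0,0,0],[0,0,0]],"gripper":[1,1,1,1,1]}' 120
python3 -m crank '{"travel":[[0,0,-0.2],[0,0,-0.4],[0,0,-0.6],[0,0,-0.8],[0,0,-0.8]],"turn":[[0,0,0],[0,0,0],[0,0,0],[0,0,0],[0,0,0]],"gripper":[1,1,1,1,1]}'
```

```text
clock: 14.95
position: [0.5294, 0.26, 0.0784]
tool_rot: [-3.141, 0.0, 1.648]
force: [0.3, 0.1, -0.8]
grip_width: 0.0139
finger_force: 118.4
clock: 15.45
position: [0.5299, 0.2602, 0.0707]
tool_rot: [3.141, -0.0, 1.648]
force: [2.6, 0.4, -2.7]
grip_width: 0.0145
finger_force: 118.6
```

```bash
python3 -m crank '{"travel":[[0,0,-0.2],[0,0,-0.4],[0,0,-0.6],[0,0,-0.6],[0,0,-0.6]],"turn":[[0,0,0],[0,0,0],[0,0,0],[0,0,0],[0,0,0]],"gripper":[1,1,1,1,1]}'
python3 -m crank '{"travel":[[0,0,-0.15],[0,0,-0.3],[0,0,-0.4],[0,0,-0.4],[0,0,-0.4]],"turn":[[0,0,0],[0,0,0],[0,0,0],[0,0,0],[0,0,0]],"gripper":[1,1,1,1,1]}'
```

```text
clock: 15.95
position: [0.5309, 0.2605, 0.0652]
tool_rot: [3.139, -0.001, 1.648]
force: [8.5, 1.8, 0.2]
grip_width: 0.014
finger_force: 119.1
clock: 16.45
position: [0.5316, 0.2607, 0.0617]
tool_rot: [3.138, -0.001, 1.648]
force: [10.0, 0.8, 6.0]
grip_width: 0.014
finger_force: 119.8
```

The stop pushes in +x, as expected, since the gap centre shifts as the block closes. I ease x over and press down.

```bash
python3 -m crank '{"travel":[[0.1,0,-0.1],[0.2,0,-0.2],[0.25,0,-0.3],[0.25,0,-0.4],[0.25,0,-0.4]],"turn":[[0,0,0],[0,0,0],[0,0,0],[0,0,0],[0,0,0]],"gripper":[1,1,1,1,1]}'
python3 -m crank '{"travel":[[0,0,-0.1],[0,0,-0.2],[0,0,-0.3],[0,0,-0.3],[0,0,-0.3]],"turn":[[0,0,0],[0,0,0],[0,0,0],[0,0,0],[0,0,0]],"gripper":[1,1,1,1,1]}'
```

```text
clock: 16.95
position: [0.5324, 0.2608, 0.0584]
tool_rot: [3.14, -0.0, 1.649]
force: [-6.4, -3.7, 31.3]
grip_width: 0.0142
finger_force: 124.3
clock: 17.45
position: [0.5325, 0.2612, 0.0571]
tool_rot: [3.139, -0.0, 1.649]
force: [-14.4, -7.2, 61.4]
grip_width: 0.0143
finger_force: 128.7
```

```bash
python3 -m crank '{"travel":[[-0.05,0,0],[-0.1,0,0],[-0.1,0,0],[-0.1,0,0],[-0.1,0,0]],"turn":[[0,0,0],[0,0,0],[0,0,0],[0,0,0],[0,0,0]],"gripper":[1,1,1,1,1]}'
python3 - <<'E'
from h import *
s=grab("scene","g")["pixels"];t=grab("top","g")["pixels"]
a=cv2.resize(s[300:390,300:410],(500,409),interpolation=cv2.INTER_CUBIC);a=cv2.copyMakeBorder(a,0,191,0,0,0)
b=cv2.resize(t[180:280,175:225],(300,600),interpolation=cv2.INTER_CUBIC)
cv2.imwrite("pics/g.png",np.hstack([a,b])[:,:,::-1])
print(bot.observe()["position"],bot.observe()["force"])
E
```

```text
clock: 17.95
position: [0.5324, 0.2612, 0.0571]
tool_rot: [3.137, -0.001, 1.648]
force: [-9.5, -7.0, 57.8]
grip_width: 0.0141
finger_force: 127.6
[0.532415   0.26115228 0.05708533] [-8.44725308 -7.35536207 57.87529481]
```

View pics/g.png

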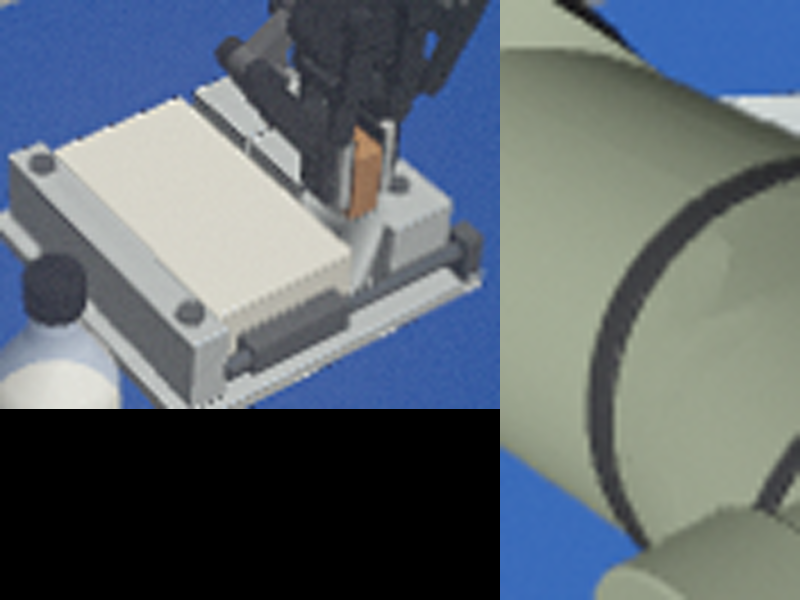

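The block lies flush against the fence (no dark slit remains along it), and the wedge stands upright between the block and the short stop, held tight at 58 N downward. I'm handing the job in.

```bash
python3 -c "
from workcell import bot
print(bot.job_done())"
```

```text
the job is handed in; nothing more can be done
None
```

The job is handed in and no verdict came back: the latch was swung to about 93°, the lid stood about 95° open, and the wedge is gripped and pressed down at about 58 N in the short stop's gap, with the block looking flush against the fence in the last picture.

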